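# Hold the hinge leaf in line for its pin

## Robot

A 6-joint arm with a two-finger parallel gripper is mounted at the origin on a cart in front of the work surface, level with it; the furniture and walls round the work are solid. World frame = base frame: x ahead of the robot, y to its left, z up, the work surface at z = 0. Lengths are in mm, angles in degrees, forces in N, time in s.
With the tool pointing down it reaches from about 300 to 825 mm from the base axis. Payload 5.4 kg.
Tool frame: the origin (TCP) lies midway between the tips of the shut fingers; the grasp point (between the pads) lies 19 mm behind it (env.grip_depth is the distance from the TCP to the grasp point, in mm); x points along the fingers, z is the direction in which the jaws open and shut, and the axes are right-handed (so a half turn about x gives the same grasp; the last joint's range is limited). The gripper opens to 92 mm and grips with 3 to 60 N. Pads are 20 mm wide; open, the fingers measure 128 mm over their backs; the gripper's body (75 mm by 189 mm) begins 69 mm behind the grasp point.
Start: joints at [-89.158, 9.076, 91.501, -0, 79.423, -12.038], TCP at [128.151, -560.52, 190.701] pointing down, gripper open.
Joint ranges: [-166.64, 166.64], [-54.1, 131.32], [10.49, 154.53], [-73.88, 253.88], [9.74, 151.15], [-171.62, 171.62]. Speed limits (degrees/s): [147.25, 147.25, 180, 180, 180, 180].

## Interface

Orientations are given as [roll, pitch, yaw] about the fixed x, y, z axes, in that order (R = Rz(yaw) Ry(pitch) Rx(roll)).
In Python, from workcell import env, eyes, sign_off gives the robot as it stands.
- The arm moves only by the shell command python3 -m creep 'ROWS' [FORCE]. ROWS is JSON, a list of rows, each a list of 5 numbers: the shift along the tool's x, y, z in cm, then the turn about the tool's x in rad, then the opening in per cent of the stroke, from 0 (shut) to 100 (fully open). A call has 1 to 5 rows; each row is the pose to reach, as a shift and turn from the pose measured when the call began, along the tool's axes at that moment; what a row does not reach only later rows make up. A row lasts 1/8 s, in which the tool goes at most 62.5 mm and 10.7 degrees, less where a joint would pass 70% of its speed; a pose out of reach is approached as far as the arm can. A call with a gripper value outside its range is refused whole. The fingers move at their own pace and stop on an object; FORCE is the grip in N (left out, the last holds). Time passes only in rows, so rows that repeat a pose let the fingers close. It gives the time, the measured TCP pose, the force and the opening at its end, in the units of the state.
- env.state(): the state, without advancing time (a new reading comes with each control period).
- eyes.camera(name): name is "side" or "top"; returns the picture (400x640x3 uint8, red, green, blue); there is no depth.
- eyes.camera_params(name): a dict with "intrinsics" (3x3 intrinsics, pixels), "origin" and "attitude" of the camera in the world. Camera axes: x right, y up, looking along -z (the intrinsics and any distortion apply to the point x, -y, -z); pixel columns grow to the right and rows downward; lengths in mm; the calibration is good to about 2 mm. A picture is of the moment at which its call begins. camera_params takes no time and is no camera call.
- sign_off(): hands the job in, once; it reports no verdict.
The state is a dict: "time_s": time; "qpos": joint angles; "qd": joint speeds; "joint_torque": joint torques, N m; "eef_pos": TCP position; "tcp_rot": TCP orientation; "force": force on the tool from outside, world axes, zero at the start; "ft_torque": the same for the moment, N m; "grip_width": finger opening in mm.
Only numpy, scipy, OpenCV 4.12 (cv2) and the standard library are available. Lean on these libraries where they do the work, as an engineer would, in place of code of your own. Each camera call takes 0.05 s, during which the arm holds its last target.

## Task

The frame block on the bench carries one half of a hinge, with two knuckles and the pin already started in one of them. Pick up the loose hinge leaf that fits it (the one with a single middle knuckle, not the one with two), bring its knuckle into the gap between the two fixed knuckles so that all the holes line up for the pin, and finish while still holding it there in the gripper, steady and without leaning on the block. Leave the other leaf and everything else on the bench where it is.

Things in the scene. Friction and masses are not known exactly. Their poses are not given: they have to be found in the camera images.
- leaf_single: The steel hinge leaf to pick up, 0.15 to 0.29 kg: plate 64 (x) x 60 (y) x 5 mm with ONE knuckle (tube along y, 20 mm long, 20 mm outer diameter, 10 mm bore) in the middle of its +x edge. Origin: centre of the plate's underside; z up, +x towards the knuckle. It starts level across a packing block, underside 24 mm above the bench, +x within 0.75 rad of straight ahead.
- leaf_single_bore (a point): Centre of the bore of leaf_single's knuckle, at (46, 0, 10) mm in the leaf's frame; y is the bore axis. The plate ends 14 mm short of this axis; a neck as wide as the knuckle joins them. The plate can be gripped over its 60 mm width (along y), at mid-plate.
- leaf_double: The other hinge leaf, to be left alone: same plate, but TWO knuckles, 17.5 mm long, at the ends of its +x edge. It lies on a packing block in the same way; the two leaves may have swapped places. Origin and axes as for leaf_single.
- packer_a: Fixed wooden packing block, 45 (x) x 105 (y) x 24 mm, under leaf_single. Its long side runs along the leaf's x; the leaf's two gripping edges overhang it by 5 to 10 mm, so fingers can reach down beside it. Origin: centre of the underside.
- packer_b: An equal packing block, under leaf_double.
- jamb: Wooden frame block on a plywood foot, fixed to the bench, the fixed hinge half screwed on top. Origin on the bench right below the middle of the hinge axis; y along the axis, +x into the block (within 0.35 rad of straight ahead), z up. Block top at z = 77.5 mm, knuckle tops 90 mm. A fixed 6 mm pin sits in the -y knuckle, sticks out sideways to y = -79 mm and does not reach the gap.
- jamb_bore (a point): Middle of the hinge axis, 80 mm above the bench, where the loose bore's centre belongs; axes as the jamb's. Fixed knuckles (20 mm diameter, bore 10) at y = 12.5 to 30 mm either side; the 25 mm gap is open in front, above and below. The block's upright front is 11.5 mm behind the axis: a knuckle pushed in until it touches is 1.5 mm too deep.
- calipers: Steel calipers, 190x60x8 mm, lying on the bench; a bystander, to be left alone. Origin at its underside.
- loupe: Small black eye loupe, 39x21x21 mm, lying on the bench; a bystander, to be left alone. Origin at its underside.
- pliers_round: Small red-handled pliers, 126x67x12 mm; a bystander, to be left alone. Origin at its underside.
- black_tape: Roll of black tape, 60 mm across, 18 mm high; a bystander, to be left alone. Origin at its underside.
- sanding_stick: Flat sanding stick, 200x22x7 mm, at the left; a bystander, to be left alone. Origin at its underside.
- pencil: Yellow pencil, 160x7x7 mm, near the front edge; a bystander, to be left alone. Origin at its underside.

How it is judged (in metres and radians):
On the way:
1. the single-knuckle leaf is lifted off its packing block in the fingers (height (world z) of leaf_single above 0.045 m and contact force between the fingers and leaf_single above 2 N), for 0.2 s.
At the end, for the whole second after the job is handed in: Bore centre within 3 mm of the hinge axis forward and in height, within 4 mm along it; axes parallel to 0.1 rad; leaf still and held by the fingers (over 2 N), pressing on the block with under 6 N; other leaf within 20 mm of its start (x of leaf_single_bore in the frame of jamb_bore between -0.003 and 0.003 m and z of leaf_single_bore in the frame of jamb_bore between -0.003 and 0.003 m and y of leaf_single_bore in the frame of jamb_bore between -0.004 and 0.004 m and angle between the y axis of leaf_single and the y axis of jamb, either way round below 0.1 rad and contact force between the fingers and leaf_single above 2 N and contact force between leaf_single and jamb below 6 N and linear speed of leaf_single below 0.02 m/s and distance of leaf_double from where it was at the start of the episode below 0.02 m); the arm keeps its last pose, push and grip.
It fails at once if the other leaf is moved (distance of leaf_double from where it was at the start of the episode above 0.02 m).
It fails at once if a bystander is pushed more than 30 mm (distance of any of calipers, loupe, pliers_round, black_tape, sanding_stick, pencil from where it was at the start of the episode above 0.03 m).
It also fails if it takes over 38 s, if anything falls off the work surface, if the arm or the gripper's body presses on something with over 40 N, if the wrist force passes 120 N, or if a joint passes its speed limit or range.

## Working session

There is one attempt and no reset: what is moved stays moved. The work goes in short steps, Python scripts to look and compute and a shell command to move; the robot and the scene stay as the last step left them, time stands still between calls to the robot, and variables do not carry over. Pictures are saved under pics/ and viewed, and the job is handed in when it is done.

```bash
ls; mkdir -p pics; python3 - <<'E'
from workcell import env, eyes
import cv2
s=env.state();print(s, env.grip_depth)
for n in("side","top"):
    p=eyes.camera_params(n);print(n,p)
    cv2.imwrite(f"pics/{n}0.png",eyes.camera(n)[:,:,::-1])
E
```

```text
pics
{'time_s': 0.0, 'qpos': array([-8.91589291e+01,  9.11033210e+00,  9.15709781e+01,  7.46972522e-04,
        7.94214593e+01, -1.20386275e+01]), 'qd': array([-0.02364786,  0.06860701, -0.04250669,  0.00189369,  0.01864133,
       -0.0194406 ]), 'joint_torque': array([-1.76520458e-03, -3.85572803e+01, -3.22111416e+01,  6.99153892e-02,
        3.77298659e-02, -1.42690742e-04]), 'eef_pos': array([ 128.13660867, -559.87522418,  189.75212213]), 'tcp_rot': array([167.55214468,  89.89722791,  90.43170529]), 'force': array([-0.31204611,  0.70723988, -0.58537555]), 'ft_torque': array([0.00999976, 0.00669706, 0.0165109 ]), 'grip_width': 91.797284010133} 18.700000000000003
side {'intrinsics': array([[506.59476696,   0.        , 317.37842087],
       [  0.        , 506.59476696, 207.83501094],
       [  0.        ,   0.        ,   1.        ]]), 'origin': array([  440.97522953, -1183.18774819,   900.97841259]), 'attitude': array([55.22507824, -0.3401712 , -1.7776078 ])}
top {'intrinsics': array([[439.93016535,   0.        , 321.01901983],
       [  0.        , 439.93016535, 200.68593723],
       [  0.        ,   0.        ,   1.        ]]), 'origin': array([ 318.68510522,   19.44569126, 1211.52197937]), 'attitude': array([  9.54825829,  -0.27280248, -89.87219334])}
```

View pics/side0.png

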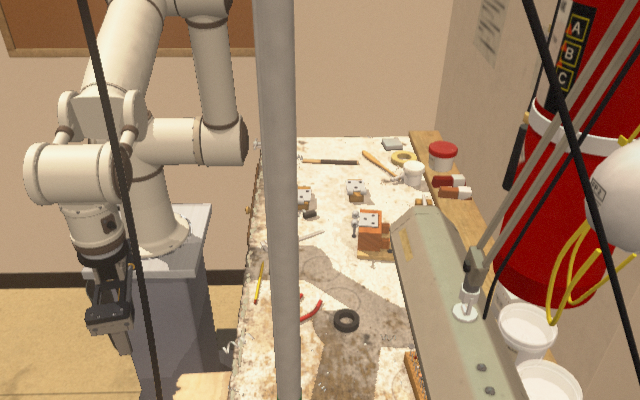

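View pics/top0.png

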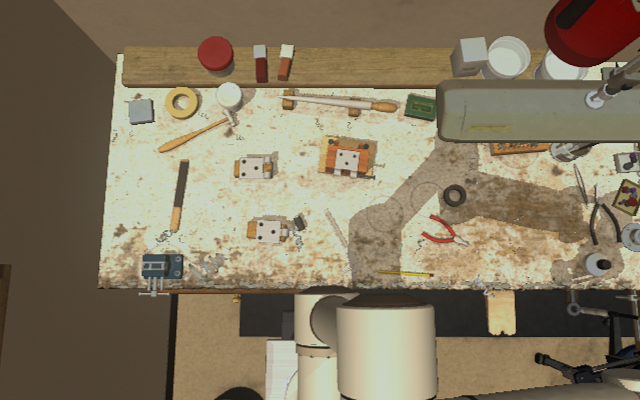

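```bash
cat > h.py <<'E'
import numpy as np,cv2
from scipy.spatial.transform import Rotation as R
from workcell import env,eyes
def cam(n):
    p=eyes.camera_params(n); return p["intrinsics"],np.array(p["origin"]),R.from_euler('xyz',p["attitude"],degrees=True).as_matrix()
def ray(n,u,v):
    K,o,M=cam(n); d=np.linalg.inv(K)@[u,v,1.]; d=M@(d*[1,-1,-1]); return o,d/np.linalg.norm(d)
def onz(n,u,v,z):
    o,d=ray(n,u,v); return o+d*(z-o[2])/d[2]
def proj(n,P):
    K,o,M=cam(n); q=(np.atleast_2d(P)-o)@M; q=q*[1,-1,-1]; q=q@K.T; return q[:,:2]/q[:,2:]
E
python3 - <<'E'
import cv2
t=cv2.imread('pics/top0.png');s=cv2.imread('pics/side0.png')
cv2.imwrite('pics/c1.png',cv2.resize(t[145:255,225:305],None,fx=7,fy=5.4*1,interpolation=cv2.INTER_CUBIC) if 0 else cv2.resize(t[145:255,225:325],None,fx=5.4,fy=5.4,interpolation=cv2.INTER_CUBIC))
cv2.imwrite('pics/c2.png',cv2.resize(t[125:190,310:390],None,fx=9,fy=9,interpolation=cv2.INTER_CUBIC))
cv2.imwrite('pics/c3.png',cv2.resize(s[170:270,295:405],None,fx=5.9,fy=5.9,interpolation=cv2.INTER_CUBIC))
E
```

```text
(no output)
```

View pics/c1.png

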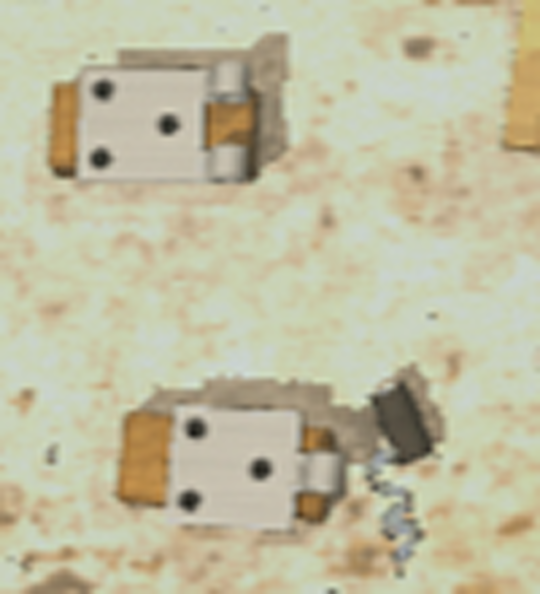

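View pics/c2.png

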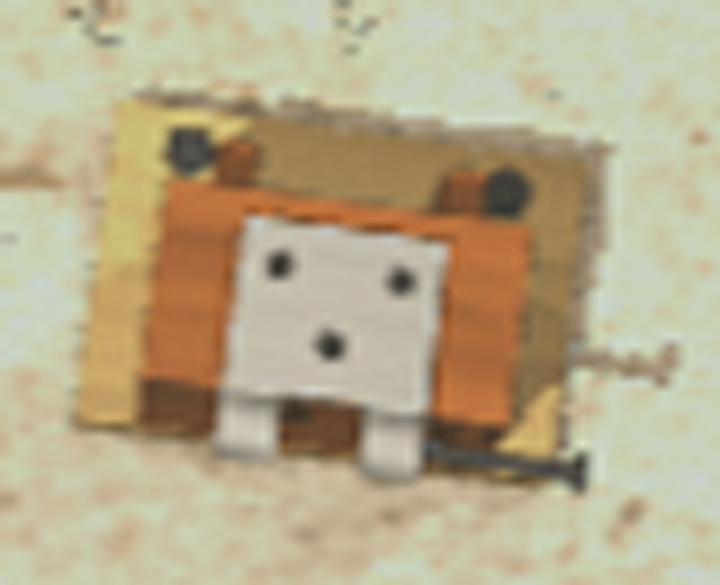

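View pics/c3.png

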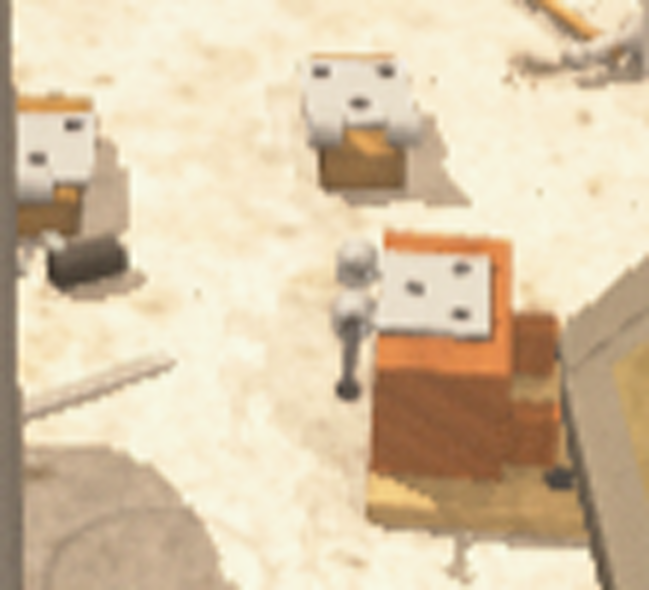

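```bash
python3 - <<'E'
from h import *
t=cv2.imread('pics/top0.png')
for r,c0,c1 in ((232,245,300),(160,325,372)):
    print(r,[tuple(int(k) for k in t[r,c]) for c in range(c0,c1,1)])
b=t.astype(int)
m=((b[:,:,2]-b[:,:,0]<22)&(b[:,:,1]>165)).astype(np.uint8)*255
cv2.imwrite('pics/m.png',cv2.resize(np.hstack([m[120:255,225:325],m[120:255,310:400]]),None,fx=4,fy=4,interpolation=0))
E
```

```text
232 [(186, 214, 202), (150, 185, 191), (78, 135, 176), (70, 135, 181), (76, 141, 188), (76, 141, 188), (73, 136, 182), (76, 140, 187), (79, 143, 189), (78, 141, 186), (77, 135, 176), (142, 168, 183), (180, 195, 198), (172, 190, 198), (172, 190, 196), (175, 192, 198), (174, 191, 198), (174, 192, 199), (175, 192, 199), (175, 193, 200), (176, 193, 200), (176, 193, 200), (175, 193, 200), (176, 193, 199), (178, 194, 201), (166, 182, 189), (112, 124, 129), (41, 50, 51), (37, 44, 46), (57, 65, 67), (137, 151, 157), (178, 194, 202), (175, 192, 199), (175, 192, 198), (169, 186, 192), (142, 158, 165), (129, 144, 150), (152, 168, 175), (171, 187, 194), (173, 191, 197), (165, 182, 190), (144, 161, 166), (116, 129, 134), (91, 107, 114), (145, 173, 171), (183, 215, 206), (184, 215, 205), (156, 181, 175), (127, 144, 143), (124, 136, 133), (149, 168, 161), (186, 216, 207), (175, 209, 205), (160, 192, 202), (150, 184, 200)]
160 [(95, 150, 186), (75, 123, 176), (60, 109, 178), (61, 108, 174), (62, 107, 174), (61, 107, 173), (60, 106, 172), (62, 106, 173), (60, 106, 173), (53, 97, 162), (102, 133, 170), (157, 179, 189), (174, 191, 196), (171, 188, 194), (171, 188, 194), (171, 188, 194), (170, 188, 194), (170, 188, 195), (168, 185, 193), (170, 187, 193), (172, 189, 195), (171, 189, 195), (170, 186, 193), (167, 186, 192), (167, 185, 192), (166, 183, 191), (166, 184, 192), (167, 185, 191), (169, 186, 193), (168, 185, 192), (168, 184, 192), (168, 185, 192), (177, 192, 195), (138, 156, 175), (49, 93, 157), (58, 102, 168), (58, 102, 166), (59, 102, 166), (59, 103, 167), (60, 103, 169), (61, 105, 171), (61, 108, 175), (58, 96, 147), (64, 98, 120), (76, 115, 139), (73, 112, 136), (71, 112, 135)]
```

View pics/m.png

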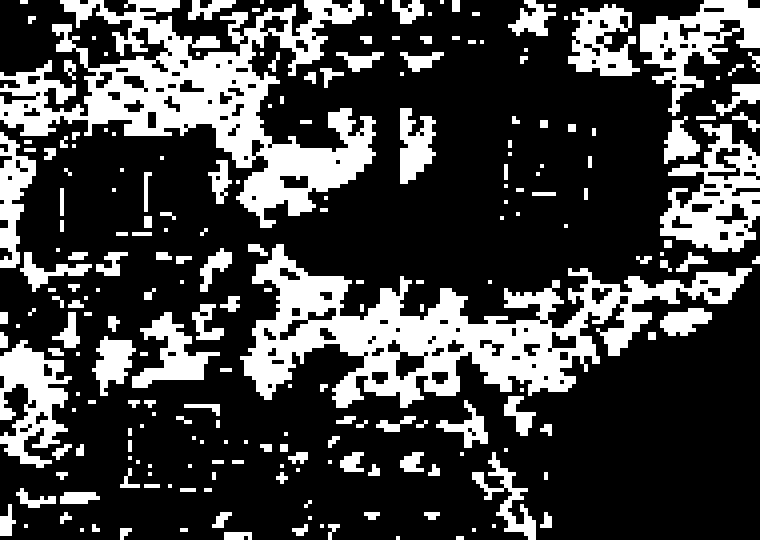

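```bash
python3 - <<'E'
from h import *
t=cv2.imread('pics/top0.png')
b=t.astype(int)
m=((b[:,:,2]-b[:,:,0]<40)&(b[:,:,2]-b[:,:,1]>3)&(b[:,:,1]>60)&(b[:,:,1]<204)).astype(np.uint8)*255
m=cv2.morphologyEx(m,cv2.MORPH_OPEN,np.ones((3,3)))
cv2.imwrite('pics/m2.png',cv2.resize(np.hstack([m[120:255,225:325],m[120:255,310:400]]),None,fx=4,fy=4,interpolation=0))
big=t
def dark(box,z,thr=120):
    x0,y0,x1,y1=box; g=b[y0:y1,x0:x1].sum(2)/3
    w=np.clip(thr-g,0,None); n,l,st,ce=cv2.connectedComponentsWithStats((w>0).astype(np.uint8))
    for i in range(1,n):
        ys,xs=np.where(l==i); ww=w[ys,xs]
        if ww.sum()<60: continue
        u,v=(xs*ww).sum()/ww.sum()+x0,(ys*ww).sum()/ww.sum()+y0
        print(round(u,2),round(v,2),len(xs),onz('top',u,v,z).round(1))
print('single');dark((256,221,281,243),29)
print('double');dark((238,157,265,182),29)
print('jamb');dark((336,149,362,170),82.5)
E
```

```text
single
260.79 224.08 10 [453.1 176.7  29. ]
272.88 231.44 11 [433.2 143.7  29. ]
259.61 237.26 12 [417.5 179.   29. ]
279.99 238.26 6 [414.9 124.2  29. ]
double
243.59 161.14 12 [627.9 228.6  29. ]
263.11 167.53 13 [609.9 174.2  29. ]
255.78 167.75 11 [609.2 194.4  29. ]
238.0 175.69 5 [586.6 242.7  29. ]
243.11 173.99 10 [591.5 228.8  29. ]
jamb
344.29 149.0 6 [648.  -47.   82.5]
354.5 150.26 18 [644.6 -74.1  82.5]
340.53 154.01 6 [634.2 -36.9  82.5]
359.29 162.17 45 [612.1 -86.4  82.5]
354.15 155.84 6 [629.3 -73.   82.5]
346.31 163.1 7 [609.5 -52.1  82.5]
342.83 169.0 7 [593.4 -42.8  82.5]
```

View pics/m2.png

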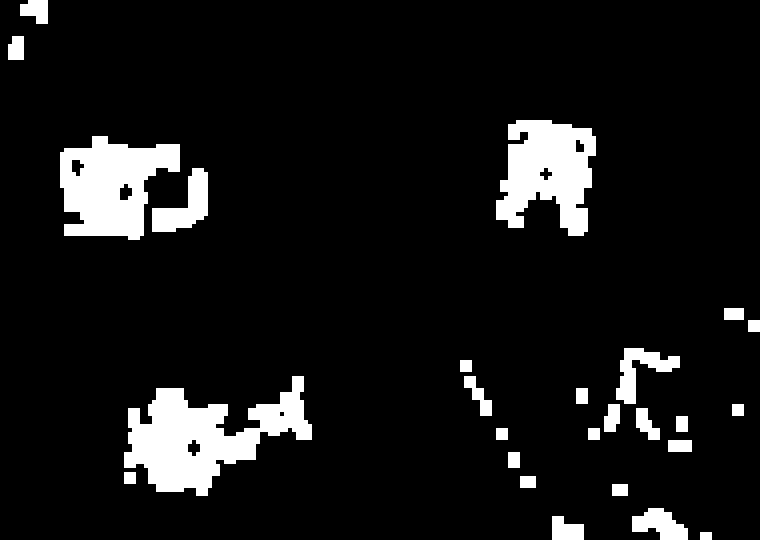

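```bash
cat >> h.py <<'E'
def prof(img,n,org,yaw,xs,ys,z):
    "mean BGR over ys for each x, in frame at org(xy),yaw deg, plane z"
    c,s=np.cos(np.radians(yaw)),np.sin(np.radians(yaw))
    X,Y=np.meshgrid(xs,ys,indexing='ij')
    P=np.stack([org[0]+c*X-s*Y,org[1]+s*X+c*Y,np.full(X.shape,z)],-1).reshape(-1,3)
    p=proj(n,P).astype(np.float32)
    v=cv2.remap(img.astype(np.float32),p[:,0].reshape(X.shape),p[:,1].reshape(X.shape),cv2.INTER_LINEAR)
    return v.mean(1)
E
python3 - <<'E'
from h import *
t=cv2.imread('pics/top0.png')
o=(435.3,177.85)
np.set_printoptions(linewidth=200)
xs=np.arange(-30,75,1.5)
print('leaf x edges y 12..26');
for y in ((12,26),(-26,-12)):
    v=prof(t,'top',o,-93.6,xs,np.linspace(*y,15),29)
    for x,q in zip(xs,v): 
        if x<0 or 30<x: print(x,q.astype(int),end='; ')
    print()
print('knuckle z34');v=prof(t,'top',o,-93.6,xs,np.linspace(-6,6,10),34)
for x,q in zip(xs,v):
    if x>30: print(x,q.astype(int),end='; ')
print('\nwidth');ys=np.arange(-42,42,1.5)
c,s=np.cos(np.radians(-93.6)),np.sin(np.radians(-93.6))
v=prof(t,'top',o,-93.6-90,ys,np.linspace(5,30,20),29) # dir: x'->-y? 
for x,q in zip(ys,v):
    if abs(x)>22: print(x,q.astype(int),end='; ')
E
```

```text
leaf x edges y 12..26
-30.0 [ 77 131 170]; -28.5 [ 77 132 171]; -27.0 [ 76 131 171]; -25.5 [ 75 129 169]; -24.0 [ 74 127 167]; -22.5 [ 74 126 165]; -21.0 [ 74 125 163]; -19.5 [ 75 126 164]; -18.0 [ 75 127 165]; -16.5 [ 74 127 166]; -15.0 [ 77 127 164]; -13.5 [ 88 131 162]; -12.0 [115 148 169]; -10.5 [146 168 179]; -9.0 [163 181 189]; -7.5 [172 188 194]; -6.0 [155 170 176]; -4.5 [135 150 155]; -3.0 [109 121 125]; -1.5 [ 92 103 107]; 31.5 [175 192 198]; 33.0 [174 192 198]; 34.5 [174 191 198]; 36.0 [174 191 198]; 37.5 [174 191 198]; 39.0 [174 191 198]; 40.5 [173 191 197]; 42.0 [173 191 197]; 43.5 [173 191 197]; 45.0 [173 190 197]; 46.5 [174 191 198]; 48.0 [176 193 198]; 49.5 [173 189 193]; 51.0 [150 165 171]; 52.5 [120 139 149]; 54.0 [ 81 113 136]; 55.5 [ 69 110 141]; 57.0 [ 78 124 158]; 58.5 [ 80 126 159]; 60.0 [ 80 122 153]; 61.5 [ 79 118 145]; 63.0 [ 76 112 136]; 64.5 [ 73 105 127]; 66.0 [ 73 101 121]; 67.5 [ 76 101 117]; 69.0 [ 84 107 121]; 70.5 [100 122 135]; 72.0 [108 131 144]; 73.5 [116 139 153]; 
-30.0 [ 88 134 167]; -28.5 [ 85 131 163]; -27.0 [ 86 131 164]; -25.5 [ 88 133 166];
[... 1355 characters left out ...]
64.5 [173 190 197]; 66.0 [170 187 193]; 67.5 [164 181 187]; 69.0 [152 168 174]; 70.5 [138 154 159]; 72.0 [122 136 141]; 73.5 [106 121 126]; 
width
-42.0 [128 152 166]; -40.5 [122 147 162]; -39.0 [121 146 160]; -37.5 [120 145 159]; -36.0 [119 144 158]; -34.5 [117 142 156]; -33.0 [114 139 153]; -31.5 [112 134 146]; -30.0 [121 140 149]; -28.5 [151 168 174]; -27.0 [171 186 193]; -25.5 [175 191 198]; -24.0 [176 193 199]; -22.5 [173 190 197]; 22.5 [174 191 197]; 24.0 [175 192 198]; 25.5 [178 194 200]; 27.0 [179 195 200]; 28.5 [163 182 189]; 30.0 [146 170 181]; 31.5 [140 170 186]; 33.0 [137 169 189]; 34.5 [136 169 189]; 36.0 [143 176 193]; 37.5 [153 187 198]; 39.0 [158 191 200]; 40.5 [159 192 201];
```

```bash
python3 - <<'E'
from h import *
t=cv2.imread('pics/top0.png')
o=(631.75,-54.95)
yaw=-7.6
xs=np.arange(-75,30,1.5)
for lab,y,z in (('plate z82.5',(-10,10),82.5),('+knuckle z80',(15,27),80),('-knuckle z80',(-27,-15),80),('gap, z80',(-9,9),80)):
    print(lab)
    v=prof(t,'top',o,yaw,xs,np.linspace(*y,15),z)
    for x,q in zip(xs,v): 
        if x<-24 or x>6:print(x,q.astype(int),end='; ')
    print()
ys=np.arange(-45,45,1.5)
for lab,x,z in (('plate width (x>0 = +y)',(-25,5),82.5),('knuckles across',(-53,-45),90)):
    print(lab)
    v=prof(t,'top',o,yaw+90,ys,-np.linspace(*x,15),z)
    for a,q in zip(ys,v):print(a,q.astype(int),end='; ')
    print()
E
```

```text
plate z82.5
-75.0 [150 180 196]; -73.5 [151 181 197]; -72.0 [152 182 197]; -70.5 [153 182 198]; -69.0 [154 183 198]; -67.5 [156 186 200]; -66.0 [156 186 201]; -64.5 [155 186 201]; -63.0 [154 184 199]; -61.5 [151 181 197]; -60.0 [148 177 194]; -58.5 [137 166 183]; -57.0 [111 142 160]; -55.5 [ 79 112 134]; -54.0 [ 61  94 122]; -52.5 [ 54  84 115]; -51.0 [ 49  73 106]; -49.5 [ 47  71 102]; -48.0 [ 47  70 101]; -46.5 [47 68 96]; -45.0 [45 65 90]; -43.5 [44 64 89]; -42.0 [47 67 90]; -40.5 [ 62  80 100]; -39.0 [ 94 111 126]; -37.5 [140 157 167]; -36.0 [171 186 193]; -34.5 [175 190 196]; -33.0 [171 187 194]; -31.5 [171 187 195]; -30.0 [171 188 195]; -28.5 [169 186 193]; -27.0 [162 178 186]; -25.5 [146 161 168]; 7.5 [170 187 193]; 9.0 [172 188 194]; 10.5 [170 186 192]; 12.0 [160 176 185]; 13.5 [120 143 168]; 15.0 [ 71 108 158]; 16.5 [ 57 105 175]; 18.0 [ 61 112 187]; 19.5 [ 63 113 184]; 21.0 [ 67 114 174]; 22.5 [ 73 117 159]; 24.0 [ 80 125 154]; 25.5 [ 84 131 158]; 27.0 [ 83 131 159]; 28.5 [ 83 130 159]; 
+knuckle z80
-75.0 [156 187 199]; -73.5 [155 185 197]; -72.0 [161 192 198]; -70.5 [167 
[... 4694 characters left out ...]
76 102]; -9.0 [45 67 97]; -7.5 [ 47  70 101]; -6.0 [ 47  70 102]; -4.5 [ 47  71 102]; -3.0 [ 48  70 102]; -1.5 [ 48  71 103]; 0.0 [ 48  72 104]; 1.5 [ 48  72 103]; 3.0 [48 70 99]; 4.5 [46 67 94]; 6.0 [45 65 88]; 7.5 [44 64 87]; 9.0 [44 64 86]; 10.5 [49 68 89]; 12.0 [ 81  99 115]; 13.5 [123 140 150]; 15.0 [147 164 171]; 16.5 [164 180 185]; 18.0 [163 179 185]; 19.5 [162 179 185]; 21.0 [163 179 185]; 22.5 [164 180 186]; 24.0 [165 181 187]; 25.5 [166 183 189]; 27.0 [164 181 187]; 28.5 [140 157 168]; 30.0 [108 127 143]; 31.5 [ 65  87 113]; 33.0 [ 48  70 102]; 34.5 [ 48  70 102]; 36.0 [ 49  72 104]; 37.5 [ 50  73 105]; 39.0 [ 50  73 105]; 40.5 [ 50  73 105]; 42.0 [ 50  74 105]; 43.5 [ 50  73 104];
```

```bash
cat >> h.py <<'E'
np.set_printoptions(suppress=True,linewidth=160,precision=3)
def plan(tx,ty,tz,jaw):
    "jaw: world heading (deg) of jaw line; prints shift in cm along tool axes, turn rad"
    s=env.state(); M=R.from_euler('xyz',s['tcp_rot'],degrees=True).as_matrix(); p=np.array(s['eef_pos'])
    d=M.T@(np.array([tx,ty,tz])-p)/10
    h=np.degrees(np.arctan2(M[1,2],M[0,2])); e=(jaw-h+90)%180-90
    print('t',s['time_s'],'pos',p.round(1),'jaw',round(h,1),'toolx',M[:,0].round(4),'q',np.array(s['qpos']).round(1),'F',np.round(s['force'],1),'w',round(s['grip_width'],1))
    print('shift cm',d.round(2),'turn options rad (about tool x, down = -world yaw)',round(-np.radians(e),3),round(-np.radians(e-180*np.sign(e)),3), 'M',M[:,1].round(2),M[:,2].round(2))
E
python3 -c "
from h import *
plan(434,157.6,190,-3.6)"
```

```text
t 0.1 pos [ 128.1 -559.9  189.8] jaw -77.1 toolx [-0.     0.002 -1.   ] q [-89.2   9.1  91.6   0.   79.4 -12. ] F [ 0.   0.3 -0.1] w 91.8
shift cm [  0.1   45.81 -63.13] turn options rad (about tool x, down = -world yaw) -1.283 1.858 M [0.97 0.22 0.  ] [ 0.22 -0.97 -0.  ]
```

```bash
python3 -m creep '[[0,2.9,-4.0,-0.09,100],[0,6.3,-8.7,-0.18,100],[0,10.2,-14,-0.27,100],[0,13.7,-18.9,-0.36,100],[0,17.2,-23.7,-0.45,100]]'; python3 -c "
from h import *
plan(434,157.6,190,-3.6)"
```

```text
time_s: 0.72
eef_pos: [243.3, -288.4, 189.8]
tcp_rot: [137.8, 89.9, 86.6]
force: [1.7, 0.7, -0.1]
grip_width: 92.0
t 0.725 pos [ 243.3 -288.4  189.8] jaw -51.2 toolx [ 0.     0.002 -1.   ] q [-68.4 -22.8 120.6   0.1  82.3 -17.2] F [ 1.7  0.7 -0.1] w 92.0
shift cm [  0.08  42.81 -22.82] turn options rad (about tool x, down = -world yaw) -0.831 2.311 M [0.78 0.63 0.  ] [ 0.63 -0.78 -0.  ]
```

```bash
python3 -m creep '[[0,4.6,-2.4,-0.1,100],[0,9.4,-5.0,-0.2,100],[0,14.2,-7.6,-0.3,100],[0,19.0,-10.1,-0.4,100],[0,23.8,-12.7,-0.5,100]]'; python3 -c "
from h import *
plan(434,157.6,190,-3.6)"
```

```text
time_s: 1.35
eef_pos: [349.6, -38.6, 190.3]
tcp_rot: [87.8, 89.9, 65.4]
force: [1.6, -0.9, 0.7]
grip_width: 92.2
t 1.35 pos [349.6 -38.6 190.3] jaw -22.4 toolx [ 0.001  0.002 -1.   ] q [-26.4 -27.9 124.    0.1  83.9  -4. ] F [ 1.6 -0.9  0.7] w 92.2
shift cm [ 0.07 21.36  0.33] turn options rad (about tool x, down = -world yaw) -0.328 2.814 M [0.38 0.92 0.  ] [ 0.92 -0.38  0.  ]
```

```bash
python3 -m creep '[[0,5,0.1,-0.1,100],[1,10,0.2,-0.2,100],[3,15,0.2,-0.33,100],[6,20,0.3,-0.33,100],[9,21.4,0.3,-0.33,100]]'; python3 - <<'E'
from h import *
plan(434,157.6,7.8,-3.6)
for n in("side","top"): cv2.imwrite(f"pics/{n}1.png",eyes.camera(n)[:,:,::-1])
t=cv2.imread('pics/top1.png')
cv2.imwrite('pics/c4.png',cv2.resize(t[150:290,200:330],None,fx=4.2,fy=4.2,interpolation=cv2.INTER_CUBIC))
E
```

```text
time_s: 1.98
eef_pos: [434.1, 160.6, 99.6]
tcp_rot: [75.1, 89.9, 71.8]
force: [-0.1, -0.8, 0.8]
grip_width: 92.1
t 1.975 pos [434.1 160.6  99.6] jaw -3.3 toolx [ 0.001  0.002 -1.   ] q [  5.2  -2.6 114.5   0.1  68.1   8.5] F [-0.1 -0.8  0.8] w 92.1
shift cm [ 9.18 -0.33 -0.  ] turn options rad (about tool x, down = -world yaw) 0.005 -3.136 M [0.06 1.   0.  ] [ 1.   -0.06  0.  ]
```

View pics/c4.png

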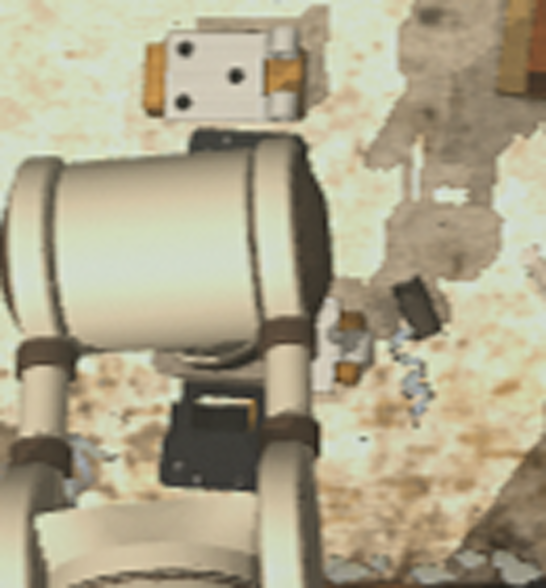

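View pics/side1.png

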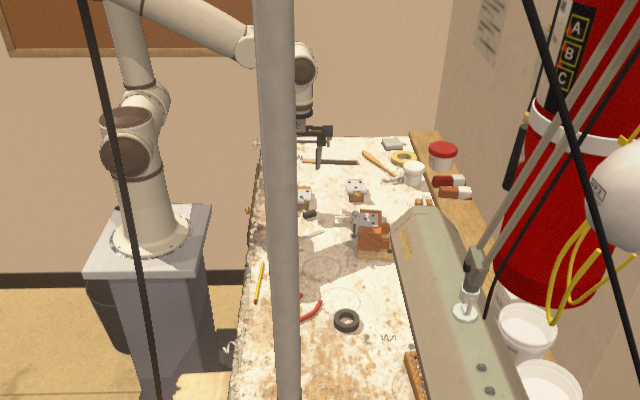

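```bash
python3 - <<'E'
from h import *
print(proj('side',[[434,160.6,99.6],[480,157,110],[388,163,110],[434,160,180]]),proj('top',[[434+95,155,190],[434-95,167,190]]), onz('top',259,182,200),onz('top',259,253,200))
s=cv2.imread('pics/side1.png')
cv2.imwrite('pics/c5.png',cv2.resize(s[90:240,260:400],None,fx=4,fy=4,interpolation=cv2.INTER_CUBIC))
E
```

```text
[[300.033 172.782]
 [315.008 170.301]
 [284.988 169.625]
 [299.668 149.72 ]] [[261.914 184.485]
 [254.656 265.568]] [532.87  160.654 200.   ] [367.232 156.413 200.   ]
```

View pics/c5.png

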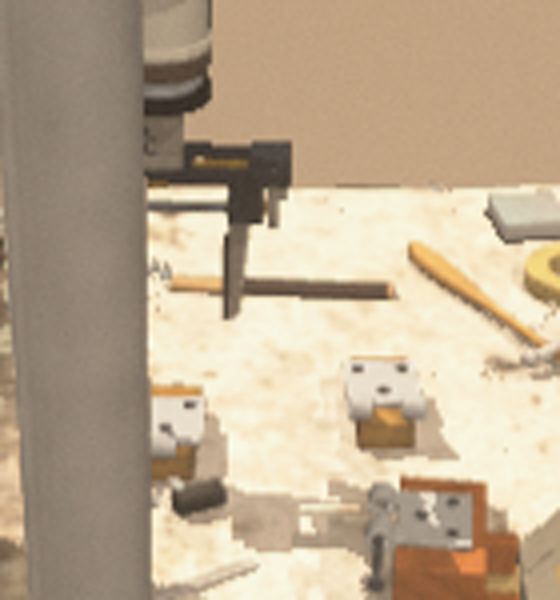

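```bash
python3 -m creep '[[0,-0.3,0,0,100],[2,-0.3,0,0,100],[4.5,-0.3,0,0,100],[6.5,-0.3,0,0,100],[6.5,-0.3,0,0,100]]'; python3 - <<'E'
from h import *
plan(434,157.6,7.8,-3.6)
s=eyes.camera("side")[:,:,::-1];t=eyes.camera("top")[:,:,::-1]
cv2.imwrite('pics/c6.png',np.hstack([cv2.resize(s[130:240,280:370],None,fx=4.4,fy=4.4,interpolation=cv2.INTER_CUBIC),cv2.resize(t[150:260,230:320],None,fx=4.4,fy=4.4,interpolation=cv2.INTER_CUBIC)]))
E
```

```text
time_s: 2.7
eef_pos: [429.5, 155.3, 32.2]
tcp_rot: [176.8, 89.5, 173.4]
force: [0.1, -0.5, 0.3]
grip_width: 91.6
t 2.7 pos [429.5 155.3  32.2] jaw -3.4 toolx [-0.008  0.001 -1.   ] q [  4.6   3.1 117.5   0.1  59.9   7.9] F [ 0.1 -0.5  0.3] w 91.6
shift cm [2.43 0.26 0.45] turn options rad (about tool x, down = -world yaw) 0.003 -3.138 M [0.06 1.   0.  ] [ 1.   -0.06 -0.01]
```

View pics/c6.png

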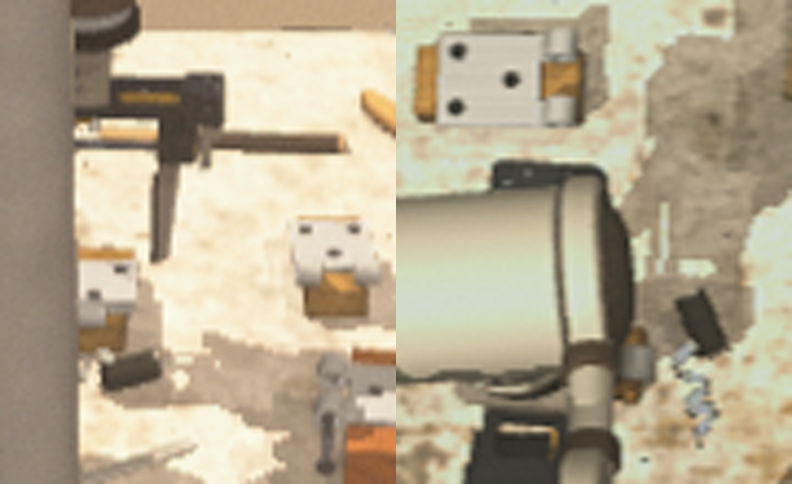

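```bash
python3 -c "
from h import *
plan(434,157.6,7.8,-3.6);print(env.state()['qd'].round(2))"
```

```text
t 2.8 pos [431.2 155.7  33.6] jaw -3.4 toolx [-0.005  0.001 -1.   ] q [  4.6   3.  117.4   0.1  59.9   8. ] F [-0.1  0.5  0.1] w 91.9
shift cm [2.58 0.2  0.28] turn options rad (about tool x, down = -world yaw) 0.004 -3.138 M [0.06 1.   0.  ] [ 1.   -0.06 -0.  ]
[ 0.43 -0.32 -0.64 -0.08 -0.28  0.22]
```

```bash
python3 -m creep '[[0.8,0.1,0.2,0,100],[1.7,0.2,0.28,0,100],[2.4,0.2,0.28,0,100],[2.6,0.2,0.28,0,100],[2.6,0.2,0.28,0,100]]'; python3 -c "
from h import *
plan(434,157.6,7.8,-3.6);print(env.state()['qd'].round(2))"
```

```text
time_s: 3.42
eef_pos: [433.8, 157.6, 7.4]
tcp_rot: [170.7, 89.7, 167.3]
force: [-0.0, -0.3, 0.8]
grip_width: 91.6
t 3.425 pos [433.8 157.6   7.4] jaw -3.4 toolx [-0.005  0.001 -1.   ] q [  4.8   6.3 117.5   0.1  56.6   8.2] F [-0.  -0.3  0.8] w 91.6
shift cm [-0.04 -0.    0.02] turn options rad (about tool x, down = -world yaw) 0.004 -3.138 M [0.06 1.   0.  ] [ 1.   -0.06 -0.01]
[-0.07 -0.53 -0.39  0.04  0.15 -0.01]
```

Positioned on target; closing.

```bash
python3 -m creep '[[0,0,0,0,60],[0,0,0,0,40],[0,0,0,0,40],[0,0,0,0,40],[0,0,0,0,40]]' 50; python3 -c "
from h import *
plan(434,157.6,7.8,-3.6)"
```

```text
time_s: 4.05
eef_pos: [433.8, 157.6, 7.4]
tcp_rot: [170.4, 89.7, 167.0]
force: [-0.3, 0.4, -0.5]
grip_width: 43.7
t 4.05 pos [433.8 157.6   7.4] jaw -3.4 toolx [-0.005  0.001 -1.   ] q [  4.8   6.3 117.5   0.1  56.6   8.2] F [-0.3  0.4 -0.5] w 43.7
shift cm [-0.04  0.    0.02] turn options rad (about tool x, down = -world yaw) 0.004 -3.138 M [0.06 1.   0.  ] [ 1.   -0.06 -0.01]
```

```bash
python3 - <<'E'
from h import *
s=eyes.camera("side")[:,:,::-1];t=eyes.camera("top")[:,:,::-1]
cv2.imwrite('pics/c7.png',np.hstack([cv2.resize(s[130:240,280:370],None,fx=4.4,fy=4.4,interpolation=cv2.INTER_CUBIC),cv2.resize(t[150:260,230:320],None,fx=4.4,fy=4.4,interpolation=cv2.INTER_CUBIC)]))
print(env.state()['grip_width'])
E
```

```text
37.780526569135034
```

View pics/c7.png

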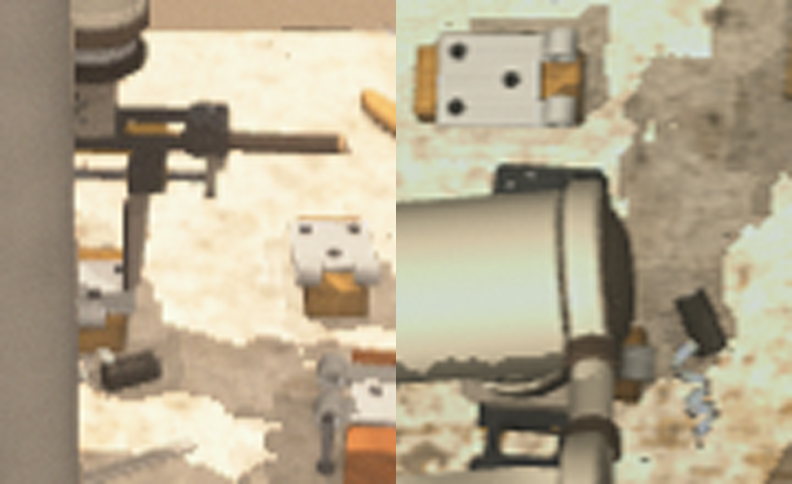

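```bash
python3 - <<'E'
from h import *
for w in (92,60,38): print(w,(proj('side',[[434+w/2,157.6,40],[434+w/2+18,157.6,40],[434+w/2,157.6,8]])-[280,130])*4.4)
s=eyes.camera("side")[:,:,::-1]
cv2.imwrite('pics/c8.png',cv2.resize(s[140:225,285:340],None,fx=9,fy=7,interpolation=cv2.INTER_CUBIC) if 0 else cv2.resize(s[150:220,285:345],None,fx=8.5,fy=8.5,interpolation=cv2.INTER_CUBIC))
st=env.state();print(st['grip_width'],st['force'])
E
```

```text
92 [[153.694 261.498]
 [178.866 261.202]
 [153.553 298.781]]
60 [[131.305 261.762]
 [156.491 261.465]
 [131.418 299.052]]
38 [[115.905 261.943]
 [141.102 261.646]
 [116.192 299.239]]
36.94966430318969 [-0.419  0.578 -0.628]
```

View pics/c8.png

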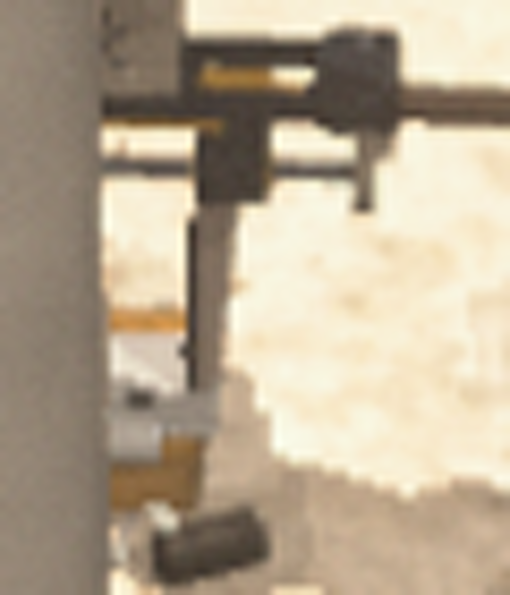

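```bash
python3 - <<'E'
from h import *
for y in (150.6,160.6,170.6):
  for z in (99.6,110,118.3): print(y,z,proj('side',[[434+46,y,z],[434+60,y,z]]).round(1).tolist())
s=cv2.imread('pics/side1.png')
cv2.imwrite('pics/c9.png',cv2.resize(s[120:180,300:345],None,fx=10,fy=10,interpolation=cv2.INTER_NEAREST))
E
```

```text
150.6 99.6 [[315.1, 174.3], [319.6, 174.2]]
150.6 110 [[315.1, 171.4], [319.6, 171.3]]
150.6 118.3 [[315.1, 169.0], [319.7, 169.0]]
160.6 99.6 [[315.0, 172.6], [319.5, 172.6]]
160.6 110 [[315.0, 169.7], [319.5, 169.7]]
160.6 118.3 [[315.0, 167.4], [319.6, 167.3]]
170.6 99.6 [[314.9, 171.0], [319.4, 170.9]]
170.6 110 [[314.9, 168.1], [319.4, 168.0]]
170.6 118.3 [[314.9, 165.7], [319.4, 165.7]]
```

View pics/c9.png

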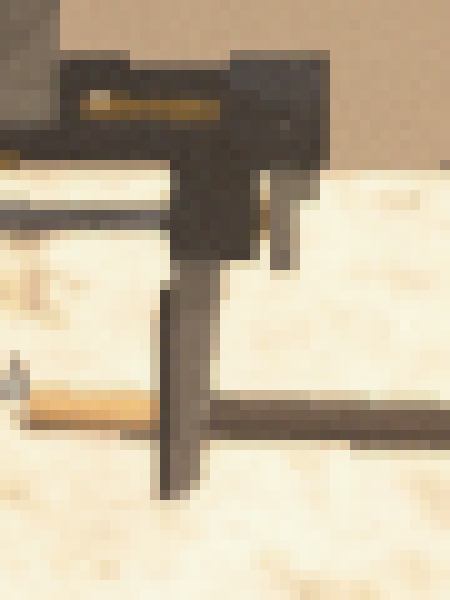

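```bash
python3 -m creep '[[0,0,0,0,70],[0,0,0,0,100],[0,0,0,0,100],[0,0,0,0,100],[0,0,0,0,100]]'; python3 - <<'E'
from h import *
plan(434,157.6,7.8,-3.6)
s=eyes.camera("side")[:,:,::-1]
cv2.imwrite('pics/s10.png',s)
cv2.imwrite('pics/c10.png',cv2.resize(s[150:220,290:350],None,fx=8.5,fy=8.5,interpolation=cv2.INTER_NEAREST))
for y in (147.6,157.6):
  for z in (7.4,17,25,31): print(y,z,((proj('side',[[434+46,y,z],[434+60,y,z]])-[289.5,149.5])*8.5).round().tolist())
E
```

```text
time_s: 4.82
eef_pos: [433.7, 157.6, 7.4]
tcp_rot: [170.5, 89.7, 167.1]
force: [0.8, -0.6, -0.6]
grip_width: 84.6
t 4.825 pos [433.7 157.6   7.4] jaw -3.4 toolx [-0.005  0.001 -1.   ] q [  4.8   6.3 117.5   0.1  56.6   8.2] F [ 0.8 -0.6 -0.6] w 84.6
shift cm [-0.04  0.    0.03] turn options rad (about tool x, down = -world yaw) 0.004 -3.138 M [0.06 1.   0.  ] [ 1.   -0.06 -0.01]
147.6 7.4 [[217.0, 428.0], [254.0, 427.0]]
147.6 17 [[217.0, 406.0], [254.0, 406.0]]
147.6 25 [[217.0, 388.0], [255.0, 388.0]]
147.6 31 [[217.0, 375.0], [255.0, 374.0]]
157.6 7.4 [[216.0, 413.0], [253.0, 412.0]]
157.6 17 [[216.0, 391.0], [253.0, 391.0]]
157.6 25 [[216.0, 373.0], [254.0, 373.0]]
157.6 31 [[216.0, 360.0], [254.0, 359.0]]
```

View pics/c10.png

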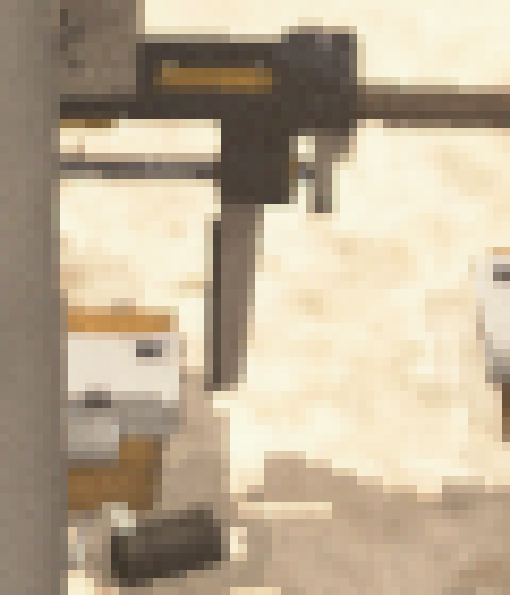

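```bash
python3 -m creep '[[0.5,0,0,0,100],[1.0,0,0,0,100],[1.5,0,0,0,100],[1.9,0,0,0,100],[1.9,0,0,0,100]]'; python3 - <<'E'
from h import *
plan(434,157.6,-12.5,-3.6)
s=eyes.camera("side")[:,:,::-1]
cv2.imwrite('pics/c11.png',cv2.resize(s[150:220,290:350],None,fx=8.5,fy=8.5,interpolation=cv2.INTER_NEAREST))
E
```

```text
time_s: 5.5
eef_pos: [433.2, 157.6, -12.1]
tcp_rot: [173.1, 89.6, 169.7]
force: [1.2, 0.4, -0.6]
grip_width: 92.3
t 5.5 pos [433.2 157.6 -12.1] jaw -3.4 toolx [-0.006  0.001 -1.   ] q [  4.8   8.5 117.8   0.1  54.1   8.2] F [ 1.2  0.4 -0.6] w 92.3
shift cm [0.04 0.01 0.08] turn options rad (about tool x, down = -world yaw) 0.004 -3.138 M [0.06 1.   0.  ] [ 1.   -0.06 -0.01]
```

View pics/c11.png

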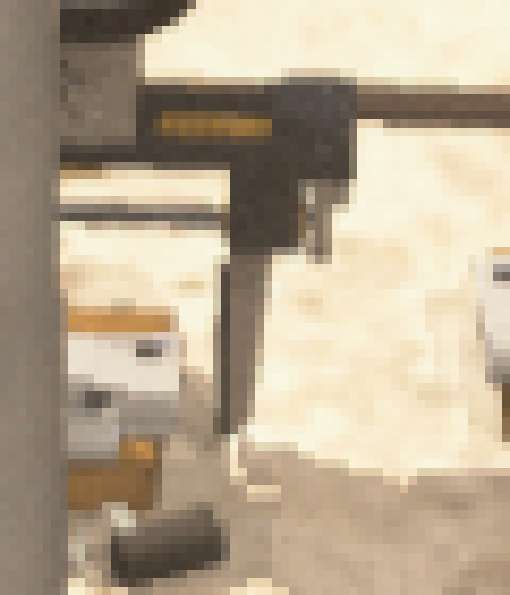

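```bash
python3 -m creep '[[0,0,0,0,70],[0,0,0,0,55],[0,0,0,0,50],[0,0,0,0,50],[0,0,0,0,50]]' 50; python3 - <<'E'
from h import *
plan(434,157.6,-12.5,-3.6)
s=eyes.camera("side")[:,:,::-1]
cv2.imwrite('pics/c12.png',cv2.resize(s[150:220,290:350],None,fx=8.5,fy=8.5,interpolation=cv2.INTER_NEAREST))
print(env.state()['grip_width'])
E
```

```text
time_s: 6.18
eef_pos: [433.8, 157.6, -11.7]
tcp_rot: [170.0, 89.7, 166.6]
force: [0.5, -0.9, -0.5]
grip_width: 58.9
t 6.175 pos [433.8 157.6 -11.7] jaw -3.4 toolx [-0.005  0.001 -1.   ] q [  4.8   8.5 117.8   0.1  54.1   8.2] F [ 0.5 -0.9 -0.5] w 58.9
shift cm [ 0.08 -0.    0.02] turn options rad (about tool x, down = -world yaw) 0.004 -3.138 M [0.06 1.   0.  ] [ 1.   -0.06 -0.01]
58.82714419859196
```

View pics/c12.png

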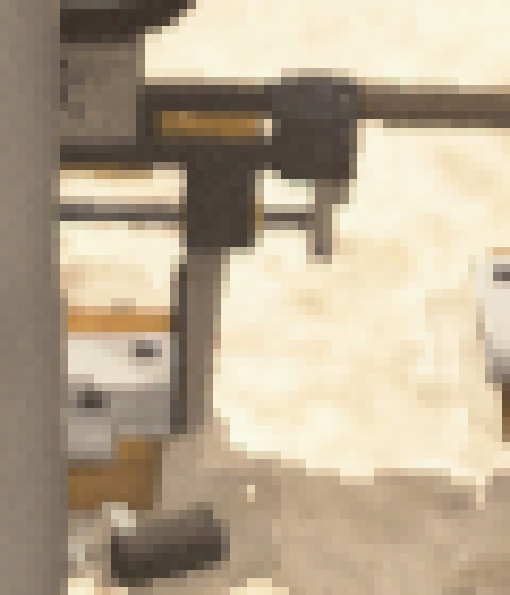

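```bash
python3 -m creep '[[-0.5,0,0,0,50],[-2,0,0,0,50],[-4,0,0,0,50],[-6,0,0,0,50],[-8,0,0,0,50]]' 50; python3 - <<'E'
from h import *
plan(495,-36.7,70,82.4)
s=eyes.camera("side")[:,:,::-1];t=eyes.camera("top")[:,:,::-1]
cv2.imwrite('pics/c13.png',np.hstack([cv2.resize(s[130:240,280:370],None,fx=4.4,fy=4.4,interpolation=cv2.INTER_CUBIC),cv2.resize(t[150:260,230:320],None,fx=4.4,fy=4.4,interpolation=cv2.INTER_CUBIC)]))
print(env.state()['grip_width'],env.state()['eef_pos'])
E
```

```text
time_s: 6.85
eef_pos: [434.2, 157.6, 69.8]
tcp_rot: [167.6, 89.7, 164.2]
force: [-0.8, -0.2, -2.3]
grip_width: 58.8
t 6.85 pos [434.2 157.6  69.8] jaw -3.4 toolx [-0.005  0.001 -1.   ] q [  4.8   0.1 115.6   0.1  64.6   8.2] F [-0.8 -0.2 -2.3] w 58.8
shift cm [ -0.07 -19.03   7.22] turn options rad (about tool x, down = -world yaw) -1.497 1.644 M [0.06 1.   0.  ] [ 1.   -0.06 -0.  ]
58.712845063943405 [436.396 157.774  71.288]
```

View pics/c13.png

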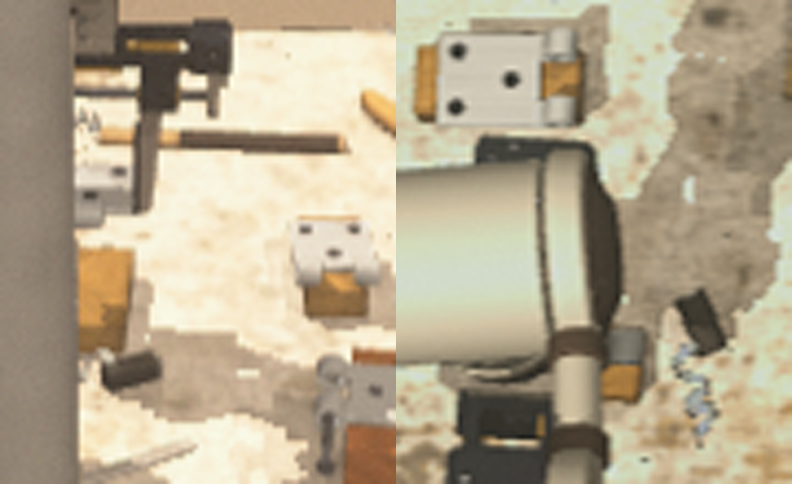

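```bash
python3 -m creep '[[0,-2,0.7,-0.1,50],[0,-5,1.8,-0.25,50],[0,-8,2.9,-0.42,50],[0,-11,4,-0.58,50],[0,-13,4.7,-0.7,50]]' 50; python3 - <<'E'
from h import *
plan(495,-36.7,70,82.4)
E
```

```text
time_s: 7.58
eef_pos: [475.5, 24.0, 70.6]
tcp_rot: [68.6, 89.9, 105.5]
force: [0.7, -0.7, -1.9]
grip_width: 58.9
t 7.575 pos [475.5  24.   70.6] jaw 36.9 toolx [-0.001  0.002 -1.   ] q [-11.8   1.9 113.6   0.1  64.5 -48.7] F [ 0.7 -0.7 -1.9] w 58.9
shift cm [ 0.05 -6.03 -2.08] turn options rad (about tool x, down = -world yaw) -0.794 2.348 M [-0.6  0.8  0. ] [0.8 0.6 0. ]
```

```bash
python3 -m creep '[[0,-1.5,-0.5,-0.15,50],[0,-3.5,-1.2,-0.32,50],[0,-5.2,-1.8,-0.48,50],[0,-6,-2.1,-0.64,50],[0,-6,-2.1,-0.79,50]]' 50; python3 - <<'E'
from h import *
plan(495,-36.7,34.3,82.4)
for n in("side","top"): cv2.imwrite(f"pics/{n}2.png",eyes.camera(n)[:,:,::-1])
s=cv2.imread('pics/side2.png');t=cv2.imread('pics/top2.png')
cv2.imwrite('pics/c14.png',np.hstack([cv2.resize(s[150:270,310:410],None,fx=4,fy=4,interpolation=cv2.INTER_CUBIC),cv2.resize(t[110:230,290:390],None,fx=4,fy=4,interpolation=cv2.INTER_CUBIC)]))
plan(495,-36.7,34.3,82.4)
E
```

```text
time_s: 8.2
eef_pos: [494.3, -37.1, 69.9]
tcp_rot: [46.2, 89.9, 128.6]
force: [0.1, 0.9, -2.5]
grip_width: 59.2
t 8.2 pos [494.3 -37.1  69.9] jaw 82.4 toolx [-0.002  0.002 -1.   ] q [ -18.3    5.   110.5    0.1   64.6 -100.8] F [ 0.1  0.9 -2.5] w 59.2
shift cm [ 3.56 -0.07  0.04] turn options rad (about tool x, down = -world yaw) 0.0 -3.142 M [-0.99  0.13  0.  ] [0.13 0.99 0.  ]
t 8.3 pos [494.1 -36.5  69.9] jaw 82.2 toolx [-0.002  0.002 -1.   ] q [ -18.3    5.   110.5    0.1   64.7 -100.5] F [-0.2 -0.2 -1.7] w 59.1
shift cm [ 3.56 -0.1  -0.01] turn options rad (about tool x, down = -world yaw) -0.004 3.138 M [-0.99  0.14  0.  ] [0.14 0.99 0.  ]
```

View pics/c14.png

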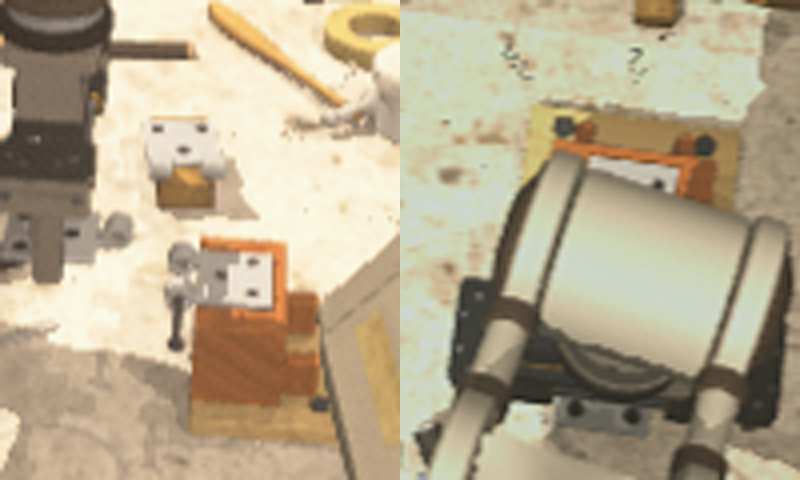

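```bash
python3 -m creep '[[0.8,-0.1,0,0,50],[1.8,-0.1,0,0,50],[2.8,-0.1,0,0,50],[3.5,-0.1,0,0,50],[3.5,-0.1,0,0,50]]' 50; python3 - <<'E'
from h import *
plan(495,-36.7,34.3,82.4)
for n in("side",): cv2.imwrite(f"pics/{n}3.png",eyes.camera(n)[:,:,::-1])
s=cv2.imread('pics/side3.png')
cv2.imwrite('pics/c15.png',cv2.resize(s[190:250,305:385],None,fx=9.5,fy=9.5,interpolation=cv2.INTER_NEAREST))
plan(495,-36.7,34.3,82.4)
c,sn=np.cos(np.radians(-7.6)),np.sin(np.radians(-7.6))
J=lambda x,y,z:[580.2+c*x-sn*y,-48.1+sn*x+c*y,z]
p=proj('side',[J(0,-30,80),J(0,-10,80),J(-40,-10,80),J(0,-30,90),J(-40,-10,90)])
print(p, (p-[304.5,189.5])*9.5)
E
```

```text
time_s: 8.93
eef_pos: [494.4, -36.4, 34.1]
tcp_rot: [58.7, 89.8, 140.9]
force: [0.2, -0.2, -1.7]
grip_width: 58.7
t 8.925 pos [494.4 -36.4  34.1] jaw 82.2 toolx [-0.003  0.003 -1.   ] q [ -18.3    8.3  111.5    0.1   60.4 -100.5] F [ 0.2 -0.2 -1.7] w 58.7
shift cm [-0.03 -0.07 -0.02] turn options rad (about tool x, down = -world yaw) -0.004 3.137 M [-0.99  0.14  0.  ] [0.14 0.99 0.  ]
t 8.975 pos [494.9 -36.5  34.6] jaw 82.2 toolx [-0.002  0.002 -1.   ] q [ -18.3    8.3  111.5    0.1   60.4 -100.5] F [-0.9 -0.1 -2.7] w 58.8
shift cm [ 0.03 -0.02 -0.01] turn options rad (about tool x, down = -world yaw) -0.004 3.137 M [-0.99  0.14  0.  ] [0.14 0.99 0.  ]
[[352.642 223.368]
 [352.965 219.072]
 [338.475 218.138]
 [352.81  220.404]
 [338.583 215.193]] [[457.35  321.751]
 [460.421 280.93 ]
 [322.766 272.057]
 [458.949 293.589]
 [323.791 244.088]]
```

View pics/c15.png

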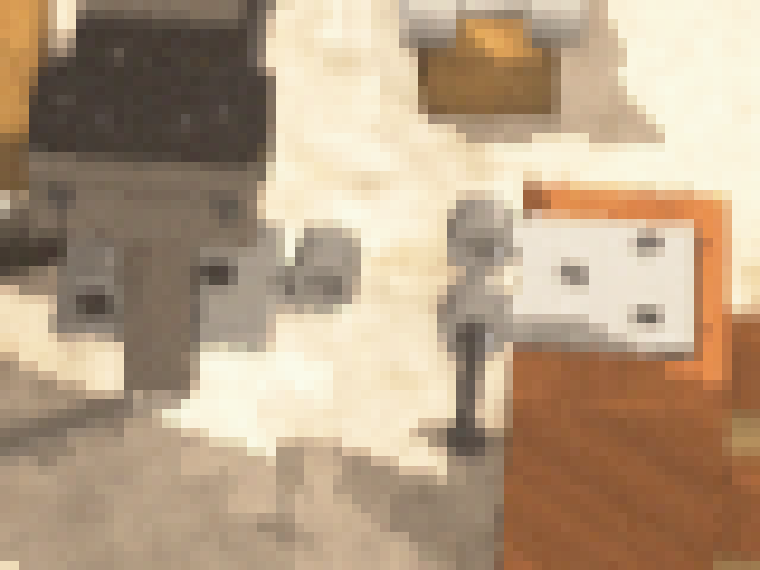

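```bash
python3 - <<'E'
from h import *
s=cv2.imread('pics/side3.png').astype(int)
f=lambda P:((proj('side',P)-[304.5,189.5])*9.5).round(0).tolist()
print('jamb holes pred',f([[634.2,-36.9,82.5],[629.3,-73.,82.5],[609.5,-52.1,82.5]]))
c,sn=np.cos(np.radians(-7.6)),np.sin(np.radians(-7.6))
L=lambda x,y,z:[494.9+c*x-sn*y,-36.5+sn*x+c*y,70+z]
print('leaf holes pred',f([L(-20.25,18,5),L(-20.25,-18,5),L(14,0,5)]),'front corner',f([L(32,-30,5),L(32,30,5)]),'knuckle',f([L(46,-10,20),L(56,-10,10),L(36,-10,10),L(46,-10,0)]))
for r in range(217,226): print(r,[tuple(s[r,c]) [1] for c in range(346,362)])
for r in range(213,223): print(r,[tuple(s[r,c]) [1] for c in range(331,346)])
# double-leaf hole check
E
```

```text
jamb holes pred [[642.0, 229.0], [640.0, 302.0], [564.0, 261.0]]
leaf holes pred [[106.0, 216.0], [93.0, 287.0], [216.0, 259.0]] front corner [[269.0, 323.0], [284.0, 204.0]] knuckle [[324.0, 244.0], [357.0, 274.0], [288.0, 269.0], [322.0, 299.0]]
217 [np.int64(223), np.int64(218), np.int64(224), np.int64(223), np.int64(219), np.int64(206), np.int64(152), np.int64(146), np.int64(149), np.int64(138), np.int64(135), np.int64(161), np.int64(182), np.int64(196), np.int64(228), np.int64(228)]
218 [np.int64(230), np.int64(223), np.int64(226), np.int64(220), np.int64(211), np.int64(210), np.int64(193), np.int64(174), np.int64(138), np.int64(146), np.int64(158), np.int64(184), np.int64(230), np.int64(226), np.int64(226), np.int64(226)]
219 [np.int64(237), np.int64(236), np.int64(231), np.int64(226), np.int64(223), np.int64(221), np.int64(185), np.int64(153), np.int64(141), np.int64(155), np.int64(201), np.int64(207), np.int64(239), np.int64(210), np.int64(229), np.int64(229)]
220 [np.int64(227), np.int64(231), np.int64(229), np.int64(225), np.int64(219), np.int64(197), np.int64(139), np.int6
[... 2947 characters left out ...]
nt64(225)]
220 [np.int64(158), np.int64(158), np.int64(150), np.int64(146), np.int64(107), np.int64(142), np.int64(135), np.int64(132), np.int64(115), np.int64(111), np.int64(143), np.int64(177), np.int64(227), np.int64(220), np.int64(217)]
221 [np.int64(157), np.int64(159), np.int64(168), np.int64(157), np.int64(144), np.int64(145), np.int64(148), np.int64(147), np.int64(136), np.int64(139), np.int64(149), np.int64(209), np.int64(230), np.int64(224), np.int64(220)]
222 [np.int64(156), np.int64(160), np.int64(174), np.int64(175), np.int64(179), np.int64(161), np.int64(180), np.int64(163), np.int64(166), np.int64(198), np.int64(232), np.int64(232), np.int64(236), np.int64(232), np.int64(229)]
```

```bash
python3 -m creep '[[0,-0.7,0,0,50],[0,-1.4,0,0,50],[0,-2.0,0,0,50],[0,-2.3,0,0,50],[0,-2.3,0,0,50]]' 50; python3 - <<'E'
from h import *
plan(0,0,34.3,82.4)
for n in("side","top"): cv2.imwrite(f"pics/{n}4.png",eyes.camera(n)[:,:,::-1])
s=cv2.imread('pics/side4.png')
cv2.imwrite('pics/c16.png',cv2.resize(s[190:250,305:385],None,fx=9.5,fy=9.5,interpolation=cv2.INTER_NEAREST))
plan(0,0,34.3,82.4)
E
```

```text
time_s: 9.6
eef_pos: [517.8, -39.7, 34.5]
tcp_rot: [52.2, 89.8, 134.3]
force: [-0.1, 0.2, -1.4]
grip_width: 58.7
t 9.6 pos [517.8 -39.7  34.5] jaw 82.2 toolx [-0.002  0.002 -1.   ] q [ -17.8   11.5  107.8    0.1   60.9 -100. ] F [-0.1  0.2 -1.4] w 58.7
shift cm [ 0.16 51.84 -3.13] turn options rad (about tool x, down = -world yaw) -0.004 3.137 M [-0.99  0.14  0.  ] [0.14 0.99 0.  ]
t 9.7 pos [517.4 -39.6  34.4] jaw 82.2 toolx [-0.003  0.003 -1.   ] q [ -17.8   11.5  107.8    0.1   60.9 -100. ] F [ 0.1  0.5 -2.9] w 58.9
shift cm [ 0.16 51.8  -3.13] turn options rad (about tool x, down = -world yaw) -0.004 3.138 M [-0.99  0.14  0.  ] [0.14 0.99 0.  ]
```

View pics/c16.png

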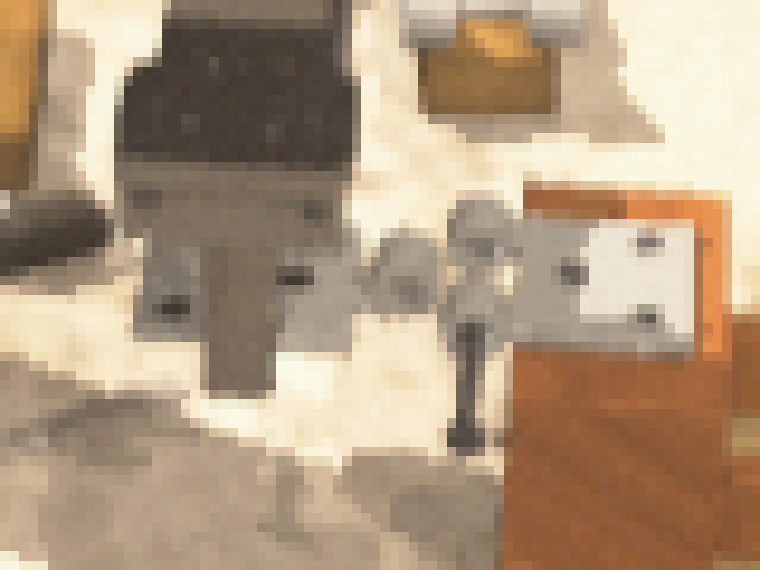

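View pics/top4.png

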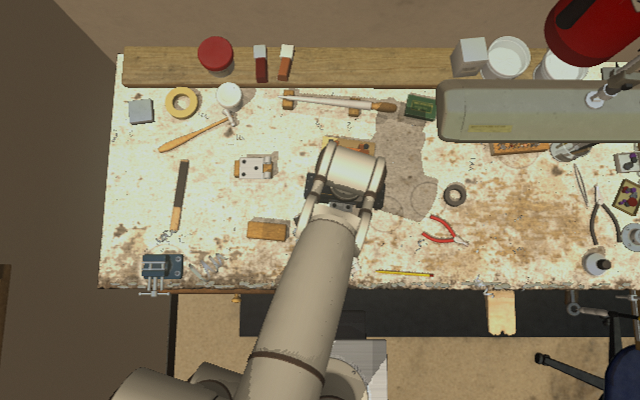

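```bash
python3 -m creep '[[0,-0.4,0,0,50],[0,-0.8,0,0,50],[0,-1.2,0,0,50],[0,-1.5,0,0,50],[0,-1.5,0,0,50]]' 50; python3 - <<'E'
from h import *
plan(0,0,34.3,82.4)
s=eyes.camera('side')[:,:,::-1];cv2.imwrite(f"pics/side5.png",s)
cv2.imwrite('pics/c17.png',cv2.resize(s[190:250,305:385],None,fx=9.5,fy=9.5,interpolation=cv2.INTER_NEAREST))
plan(0,0,34.3,82.4)
E
```

```text
time_s: 10.32
eef_pos: [532.6, -41.7, 34.4]
tcp_rot: [53.8, 89.8, 136.0]
force: [-0.8, 1.2, -2.0]
grip_width: 59.2
t 10.325 pos [532.6 -41.7  34.4] jaw 82.2 toolx [-0.003  0.002 -1.   ] q [-17.5  13.5 105.4   0.1  61.3 -99.7] F [-0.8  1.2 -2. ] w 59.2
shift cm [ 0.16 53.33 -3.12] turn options rad (about tool x, down = -world yaw) -0.004 3.138 M [-0.99  0.14  0.  ] [0.14 0.99 0.  ]
t 10.375 pos [532.3 -41.7  34.3] jaw 82.2 toolx [-0.003  0.003 -1.   ] q [-17.5  13.5 105.4   0.1  61.3 -99.7] F [ 0.3  0.  -3.7] w 58.8
shift cm [ 0.17 53.3  -3.13] turn options rad (about tool x, down = -world yaw) -0.004 3.138 M [-0.99  0.14  0.  ] [0.14 0.99 0.  ]
```

View pics/c17.png

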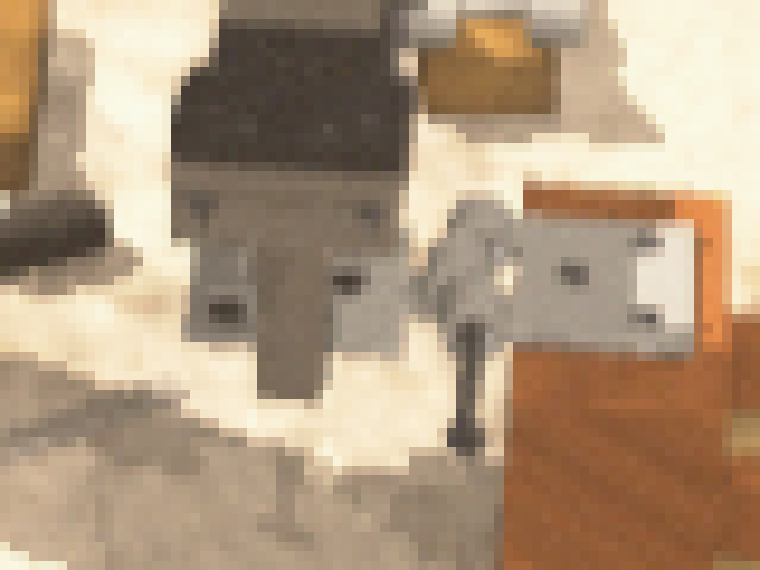

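```bash
python3 -m creep '[[0,-0.1,0,0,50],[0,-0.2,0,0,50],[0,-0.3,0,0,50],[0,-0.4,0,0,50],[0,-0.4,0,0,50]]' 50; python3 -m creep '[[0,-0.05,0,0,50],[0,-0.1,0,0,50],[0,-0.1,0,0,50]]' 50; python3 -c "
from h import *
plan(0,0,34.3,82.4)"
```

```text
time_s: 11.0
eef_pos: [536.4, -42.2, 34.4]
tcp_rot: [55.5, 89.8, 137.7]
force: [0.0, 0.1, -2.3]
grip_width: 59.0
time_s: 11.38
eef_pos: [537.4, -42.4, 34.4]
tcp_rot: [55.3, 89.8, 137.5]
force: [-0.2, 0.2, -2.6]
grip_width: 59.1
t 11.375 pos [537.4 -42.4  34.4] jaw 82.2 toolx [-0.003  0.003 -1.   ] q [-17.4  14.2 104.6   0.1  61.4 -99.6] F [-0.2  0.2 -2.6] w 59.1
shift cm [ 0.16 53.82 -3.12] turn options rad (about tool x, down = -world yaw) -0.004 3.138 M [-0.99  0.14  0.  ] [0.14 0.99 0.  ]
```

```bash
for i in 1 2; do :; done; python3 -m creep '[[0,-0.05,0,0,50],[0,-0.1,0,0,50],[0,-0.1,0,0,50]]' 50;  python3 -c "
from h import *
plan(0,0,34.3,82.4)
s=eyes.camera('side')[:,:,::-1]
cv2.imwrite('pics/c18.png',cv2.resize(s[190:250,305:385],None,fx=9.5,fy=9.5,interpolation=cv2.INTER_NEAREST))"
```

```text
time_s: 11.75
eef_pos: [538.5, -42.5, 34.4]
tcp_rot: [54.4, 89.8, 136.6]
force: [-0.2, -0.5, -3.0]
grip_width: 59.3
t 11.75 pos [538.5 -42.5  34.4] jaw 82.2 toolx [-0.003  0.003 -1.   ] q [-17.4  14.3 104.4   0.1  61.5 -99.6] F [-0.2 -0.5 -3. ] w 59.3
shift cm [ 0.16 53.92 -3.13] turn options rad (about tool x, down = -world yaw) -0.004 3.138 M [-0.99  0.14  0.  ] [0.14 0.99 0.  ]
```

View pics/c18.png

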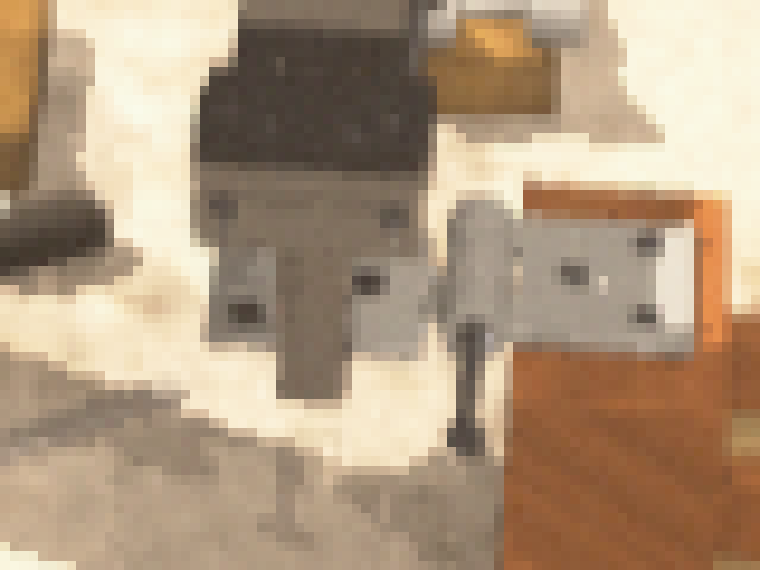

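Visually the three knuckles now form one tube. Touching to fix the depth precisely.

```bash
python3 -m creep '[[0,-0.04,0,0,50],[0,-0.04,0,0,50],[0,-0.04,0,0,50]]' 50; python3 -m creep '[[0,-0.04,0,0,50],[0,-0.04,0,0,50],[0,-0.04,0,0,50]]' 50;  python3 -c "
from h import *
plan(0,0,34.3,82.4)"
```

```text
time_s: 12.18
eef_pos: [538.8, -42.6, 34.3]
tcp_rot: [55.7, 89.8, 137.9]
force: [0.7, 1.0, -2.4]
grip_width: 59.1
time_s: 12.55
eef_pos: [539.2, -42.6, 34.4]
tcp_rot: [55.5, 89.8, 137.7]
force: [-0.6, -0.6, -1.8]
grip_width: 58.7
t 12.55 pos [539.2 -42.6  34.4] jaw 82.2 toolx [-0.003  0.003 -1.   ] q [-17.4  14.4 104.3   0.1  61.5 -99.6] F [-0.6 -0.6 -1.8] w 58.7
shift cm [ 0.16 54.   -3.13] turn options rad (about tool x, down = -world yaw) -0.004 3.138 M [-0.99  0.14  0.  ] [0.14 0.99 0.  ]
```

```bash
for k in a; do python3 -m creep '[[0,-0.05,0,0,50],[0,-0.05,0,0,50],[0,-0.05,0,0,50]]' 50; python3 -m creep '[[0,-0.05,0,0,50],[0,-0.05,0,0,50],[0,-0.05,0,0,50]]' 50;  done; python3 -c "
from h import *
plan(0,0,34.3,82.4)"
```

```text
time_s: 12.92
eef_pos: [539.7, -42.7, 34.4]
tcp_rot: [55.5, 89.8, 137.7]
force: [0.2, -0.6, -2.1]
grip_width: 58.8
time_s: 13.3
eef_pos: [540.0, -42.7, 34.2]
tcp_rot: [59.0, 89.8, 141.2]
force: [0.0, 0.3, -2.8]
grip_width: 58.8
t 13.3 pos [540.  -42.7  34.2] jaw 82.2 toolx [-0.003  0.003 -1.   ] q [-17.4  14.6 104.1   0.1  61.5 -99.6] F [ 0.   0.3 -2.8] w 58.8
shift cm [ 0.18 54.08 -3.13] turn options rad (about tool x, down = -world yaw) -0.004 3.138 M [-0.99  0.14  0.  ] [0.14 0.99 0.  ]
```

```bash
python3 -m creep '[[0,-0.05,0,0,50],[0,-0.05,0,0,50],[0,-0.05,0,0,50]]' 50; python3 -c "
from h import *
f=[]
plan(0,0,34.3,82.4)
s=eyes.camera('side')[:,:,::-1]
cv2.imwrite('pics/side6.png',s)
cv2.imwrite('pics/c19.png',cv2.resize(s[190:250,305:385],None,fx=9.5,fy=9.5,interpolation=cv2.INTER_NEAREST))
print(env.state()['force'],env.state()['ft_torque'])"
```

```text
time_s: 13.68
eef_pos: [540.0, -42.7, 34.0]
tcp_rot: [64.5, 89.7, 146.7]
force: [-2.7, 0.7, -1.8]
grip_width: 59.0
t 13.675 pos [540.  -42.7  34. ] jaw 82.2 toolx [-0.004  0.003 -1.   ] q [-17.4  14.6 104.1   0.1  61.6 -99.6] F [-2.7  0.7 -1.8] w 59.0
shift cm [ 0.22 54.08 -3.13] turn options rad (about tool x, down = -world yaw) -0.004 3.138 M [-0.99  0.14  0.  ] [0.14 0.99 0.  ]
[-2.826 -0.347 -1.22 ] [ 0.047  0.371 -0.048]
```

View pics/c19.png

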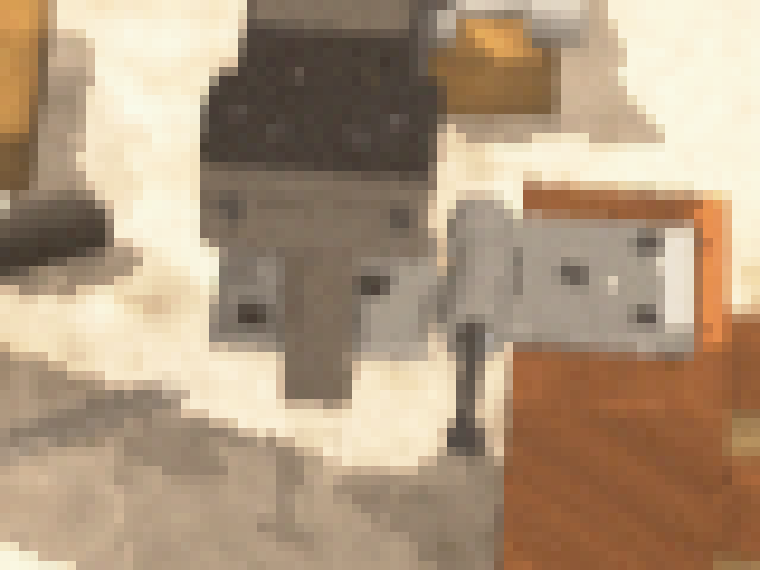

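```bash
python3 -m creep '[[0,0.08,0,0,50],[0,0.16,0,0,50],[0,0.16,0,0,50],[0,0.16,0,0,50],[0,0.16,0,0,50]]' 50; python3 -c "
from h import *
plan(538.4,-42.5,34.4,82.4)"
```

```text
time_s: 14.35
eef_pos: [538.5, -42.5, 34.1]
tcp_rot: [63.9, 89.7, 146.1]
force: [0.0, -0.4, -2.3]
grip_width: 59.0
t 14.35 pos [538.5 -42.5  34.1] jaw 82.2 toolx [-0.004  0.003 -1.   ] q [-17.4  14.4 104.3   0.1  61.5 -99.6] F [ 0.  -0.4 -2.3] w 59.0
shift cm [-0.03  0.01 -0.  ] turn options rad (about tool x, down = -world yaw) -0.004 3.138 M [-0.99  0.14  0.  ] [0.14 0.99 0.  ]
```

```bash
python3 - <<'E'
from h import *
s=eyes.camera('side')[:,:,::-1];cv2.imwrite('pics/side7.png',s)
cv2.imwrite('pics/c20.png',cv2.resize(s[190:250,305:385],None,fx=9.5,fy=9.5,interpolation=cv2.INTER_CUBIC))
def hole(im,u,v):
    g=im.astype(float).mean(2)[v-2:v+3,u-3:u+4]; w=np.clip(np.median(g)-15-g,0,None); yy,xx=np.mgrid[v-2:v+3,u-3:u+4]
    return np.array([(w*xx).sum(),(w*yy).sum()])/w.sum()
px=lambda a,b:(round(a/9.5+304.5),round(b/9.5+189.5))
im=cv2.imread('pics/side7.png')
c,sn=np.cos(np.radians(-7.6)),np.sin(np.radians(-7.6))
e=env.state()['eef_pos'];L=lambda x,y,z:[e[0]+c*x-sn*y,e[1]+sn*x+c*y,70+z]
for nm,q,P in (('leaf back',(235,313),L(-20.25,-18,5)),('leaf front',(362,284),L(13.85,0,5)),('jamb',(650,240),[634.2,-36.9,82.5]),('jamb',(648,316),[629.3,-73.,82.5]),('jamb front',(573,272),[609.5,-52.1,82.5])):
    o=hole(im,*px(*q)); p=proj('side',[P])[0]; print(nm,o.round(2),p.round(2),(o-p).round(2))
print(env.state()['force'])
E
```

```text
leaf back [330.47 222.5 ] [330.14 220.76] [0.33 1.74]
leaf front [343.03 219.45] [342.89 217.75] [0.14 1.7 ]
jamb [372.67 214.78] [372.11 213.63] [0.55 1.16]
jamb [372.28 222.76] [371.91 221.31] [0.38 1.45]
jamb front [364.94 218.37] [363.87 216.93] [1.07 1.44]
[ 0.325  0.361 -2.109]
```

View pics/c20.png

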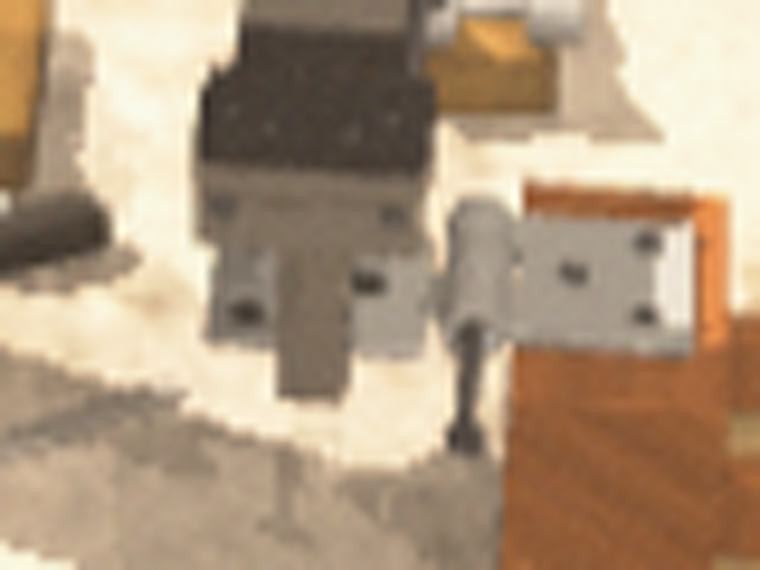

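```bash
python3 -m creep '[[-0.03,0,0,0,50],[-0.06,0,0,0,50],[-0.06,0,0,0,50],[-0.06,0,0,0,50],[-0.06,0,0,0,50]]' 50; python3 -c "
from h import *
plan(538.4,-42.5,34.7,82.4);print(env.state()['qd'].round(2))"
```

```text
time_s: 15.02
eef_pos: [538.5, -42.5, 34.7]
tcp_rot: [63.9, 89.7, 146.1]
force: [-0.3, 0.2, -2.7]
grip_width: 58.8
t 15.025 pos [538.5 -42.5  34.7] jaw 82.2 toolx [-0.004  0.003 -1.   ] q [-17.4  14.4 104.3   0.1  61.6 -99.6] F [-0.3  0.2 -2.7] w 58.8
shift cm [-0.    0.01 -0.01] turn options rad (about tool x, down = -world yaw) -0.004 3.138 M [-0.99  0.14  0.  ] [0.14 0.99 0.  ]
[-0.03 -0.02  0.03 -0.04 -0.07 -0.01]
```

Still, held, and no push on the block beyond the leaf's own weight. Handing in.

```bash
python3 -c "
from workcell import sign_off
print(sign_off())"
```

```text
the job is handed in; nothing more can be done
None
```

I gripped the single-knuckle leaf across its width at 50 N and lifted it off its packer. I turned it about 86°, slid its knuckle into the gap, and handed the job in at about 15 s of the 38 s, still holding it. `sign_off` gives no verdict.

**What the last checks showed**
- **Depth:** I pushed forward until the knuckle touched the block (about 3 N, tool at x = 540.0 mm). I then backed off 1.5 mm to x = 538.5, where the side picture also shows the three knuckles as one tube.
- **Steadiness and force:** the joints were nearly still. The only outside force was about 2.5 N downward, which is the leaf's own weight, so it was not leaning on the block. The opening was 58.8 mm with the plate between the fingers.
- **Level:** the plate's front and back screw holes show the same offset in the side picture, so the leaf is level.

**What disagreed**
- **Tool height:** the reported height was about 20 mm below the real fingertips. My first close passed over the plate without touching it, so I reopened, went 19 mm lower and gripped. I set the final height by the lift from the known 24 mm packer level.
- **Leaf direction:** the leaf pointed to the robot's right, not within 0.75 rad of straight ahead as stated. I went by the picture.
- **Final height:** just before the end, the side picture put the leaf 0.35 pixel low (at most 1.2 mm in height, or 2 mm along the axis). I raised it 0.6 mm as a compromise and did not take another picture. From the lift alone, the height should be right to within about 0.5 mm.
- **Position along the axis:** I did not measure this separately at the end. The knuckle went into the gap with no side force, which leaves at most 2.5 mm of play.

I touched nothing else on the bench, and the other leaf looked unmoved in the last pictures.

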